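# Press the two end clips of a clip-lid tub shut

## Robot

A 6-joint arm with a two-finger parallel gripper is mounted at the origin on the work surface. World frame = base frame: x ahead of the robot, y to its left, z up, the work surface at z = 0. Lengths are in m, angles in rad, forces in N, time in s.
With the tool pointing down it reaches from about 0.35 to 0.975 m from the base axis. Payload 4.9 kg.
Tool frame: the origin (TCP) lies midway between the tips of the shut fingers; the grasp point (between the pads) lies 19 mm behind it; z points along the fingers, y is the line along which they close (so a half turn about z gives the same grasp; the last joint's range is limited). The gripper opens to 85 mm and grips with 20 to 120 N. Pads are 22 mm wide; open, the fingers measure 114 mm over their backs; the gripper's body (76 mm by 85 mm) begins 54 mm behind the grasp point. The pads swing forward as they close: fully open they stand 13 mm farther back than shut.
Start: joints at [-1.278, 0.053, 1.613, -0, 1.476, -0.119], TCP at [0.25, -0.573, 0.231] pointing down, gripper open.
Joint ranges: [-3.01, 3.01], [-1.01, 2.22], [0.06, 2.58], [-1.02, 4.17], [0.09, 2.62], [-3.14, 3.14]. Speed limits (rad/s): [2.57, 2.57, 3.14, 3.14, 3.14, 3.14].

## Interface

Orientations are given as a unit quaternion [w, x, y, z].
In Python, from plant import state, grab_frame, job_done, cut_out, place_of gives the robot as it stands.
- The arm moves only by the tool jog_arm, never from a script. Its argument "motion" is text: rows parted by semicolons, each of 7 numbers parted by spaces: the opening in per cent of the stroke, from 0 (shut) to 100 (fully open), then the shift along the tool's x, y, z as a fraction of full scale, then the turn, a rotation vector about the tool's x, y, z as a fraction of full scale. A call has exactly 5 rows; each row is the pose to reach, as a shift and turn from the pose commanded when the call began, along the tool's axes at that moment; what a row does not reach only later rows make up. Full scale, the value 1, is 50 cm for a shift and 1.5 rad for a turn. A row lasts 1/8 s, in which the tool goes at most 62.5 mm and 10.7 degrees, less where a joint would pass 70% of its speed; a pose out of reach is approached as far as the arm can. A call with a number of a shift or a turn outside -1 to 1 is refused whole. A call with a gripper value outside its range is refused whole. The fingers move at their own pace and stop on an object; the grip force is fixed at half the most. Time passes only in rows, so rows that repeat a pose let the fingers close, or fill a call up. It gives the time, the measured TCP pose, the force, the opening and the grip force at its end, in the units of the state.
- state(): the state, without advancing time (a new reading comes with each control period).
- grab_frame(name): name is "side" or "top" or "wrist"; returns a dict with "color" (384x512x3 uint8, red, green, blue), "range_z" (384x512 float32, m along the optical axis (not along the pixel's ray), 0 where there is no reading), "intrinsics" (3x3 intrinsics, pixels), "world_from_camera" (4x4, takes a point from camera to world coordinates). Camera axes: x right, y up, looking along -z (the intrinsics and any distortion apply to the point x, -y, -z); pixel columns grow to the right and rows downward; lengths in m; the calibration is good to about 2 mm. A picture is of the moment at which its call begins.
- job_done(): hands the job in; it is judged then, once.
Trained networks look in the newest picture that a camera, given by its name, has taken for a name from the list of things; names that differ only in an ending like _2 or _b are one class to them, and where a whole thing is asked for, a point or a joint stands for the part that bears it (a point fixed in the world has none). Each returns a list of dicts, best first, with "p" (0 to 1); they miss things now and then, are a little off and sometimes report something else, mostly with a low value. They report only what shows in the picture. A call takes as long as a camera call.
- cut_out(camera, thing): "pixels" (384x512 bool, what is visible of it).
- place_of(camera, thing): "at" ([x, y, z] in m, in world coordinates, good to about 4 mm: a listed point, or the origin of a listed thing).
The state is a dict: "time": time; "joint_pos": joint angles; "joint_vel": joint speeds; "joint_efforts": joint torques, N m; "tool_pos": TCP position; "tool_rot": TCP orientation; "contact_force": force on the tool from outside, world axes, zero at the start; "ft_torque": the same for the moment, N m; "gripper_width": opening from 0.0 (shut) to 1.0 (fully open); "grasp_force": force on a finger pad.
Only numpy, scipy, OpenCV 4.12 (cv2) and the standard library are available. Lean on these libraries where they do the work, as an engineer would, in place of code of your own. Each camera call takes 0.05 s, during which the arm holds its last target. There are 200 camera calls.

## Task

The lid of the baking-bean tub is on, but the blue clip at each end still sticks up. With closed fingertips, fold each clip down over the rim and press it in until the ridge inside it snaps under the tub's lip and the clip stays shut by itself. Only push: do not pick up the tub or shove it along the shelf, and leave the ramekin, funnel, docker and scoop where they are.

Things in the scene. Friction and masses are not known exactly. Their poses are not given: they have to be found in the camera images.
- bean_box: Loose heavy tub of baking beans, about 3 kg on rubber feet: pale blue-green tub, cream lid 150 mm along x, 212 mm along y, top 98 mm high. Origin: centre of the underside; z up. One clip at the +y end (left), one at the -y end (right), each centred in x. The end walls are at y = +-104 mm; the tub's lip, 66 to 69 mm above the shelf, stands out to +-112 mm; the lid's skirt above it to +-106 mm.
- clip_left (a joint): Angle of the blue clip at the +y end, rad: 0 = shut, hanging straight down; pi/2 = straight out; 2.0 = out and up; stop at 2.6. A weak spring hinge; left standing, it stays. The ridge inside it, 28 mm from the hinge line, meets the lip at 0.24, needs about 6 to 10 N at the free edge to pass and snaps under it at 0.14; it then rests near 0.02. Let go before that, it springs out to about 1 rad.
- clip_right (a joint): The same for the mirrored clip at the -y end: 0 = shut, pi/2 = straight out, 2.0 = out and up, snaps under the lip at 0.14, rests near 0.02.
- clip_left_hinge (a point): Middle of the left clip's hinge line, fixed to the tub: 111.5 mm from the tub's centre along its +y, 94 mm above the shelf. Its axes are those of the tub; the hinge line runs along x.
- clip_right_hinge (a point): Middle of the right clip's hinge line, fixed to the tub: 111.5 mm from the tub's centre along its -y, 94 mm above the shelf. Its axes are those of the tub; the hinge line runs along x.
- clip_left_edge (a point): Middle of the left clip's free edge; moves with the clip. The clip is a plate 90 mm wide (along the tub's x), 3 mm thick, reaching 37 mm from the hinge line, with a 5 mm round bead along its free edge. When shut, its outer face is 4 mm and the bead 6 mm outside the hinge line, and its free edge is 57 mm above the shelf.
- clip_right_edge (a point): Middle of the right clip's free edge; moves with the clip. Same sizes as the left clip.
- ramekin: Bystander: loose glass ramekin, 89 mm across, 45 mm high. Origin: centre of the underside.
- funnel: Bystander: loose small stainless funnel standing mouth down, 93 mm across, spout up to 88 mm. Origin: centre of the underside.
- docker: Bystander: loose dough docker lying on the shelf, white spiked roller 124 mm wide over its fork, 54 mm high, red handle reaching 178 mm along its -x. Origin: on the shelf under the middle of the roller.
- scoop: Bystander: loose white scoop with a squeeze lever lying on the shelf, bowl 60 mm across, 36 mm high, handle reaching 160 mm along its -x. Origin: under the bowl's centre.

How it is judged:
At the end, for the whole second after the job is handed in: Both clips snapped under the lip (each clip angle below 0.09 rad) and staying so by themselves, the tub at rest, flat on the shelf and within 30 mm of where it stood (value of joint each of clip_left, clip_right below 0.09 rad and linear speed of bean_box below 0.02 m/s and angle between bean_box's own z axis and vertical below 0.05 rad and height (world z) of bean_box below 0.005 m and distance of bean_box from where it was at the start of the episode below 0.03 m); the robot touches nothing.
It fails at once if the tub is lifted (more than 10 mm) or tipped (more than 0.15 rad) (height (world z) of bean_box above 0.01 m or angle between bean_box's own z axis and vertical above 0.15 rad).
It fails at once if the tub is shoved more than 30 mm along the shelf (distance of bean_box from where it was at the start of the episode above 0.03 m).
It fails at once if the ramekin, funnel, docker or scoop is moved more than 20 mm (distance of any of ramekin, funnel, docker, scoop from where it was at the start of the episode above 0.02 m).
It also fails if it takes over 45 s, if anything falls off the work surface, if the arm or the gripper's body presses on something with over 40 N, if the wrist force passes 120 N, or if a joint passes its speed limit or range.

## Working session

There is one attempt and no reset: what is moved stays moved. The work goes in short steps, Python scripts to look and compute and a tool call to move; the robot and the scene stay as the last step left them, time stands still between calls to the robot, and variables do not carry over. Pictures are saved under pics/ and viewed, at most 10 in all, crops included, and the job is handed in when it is done.

Besides the shell and the picture viewer there is one more tool, called as name(argument=value, ...), one argument or row to a line, values as JSON. jog_arm: Moves the arm, as the interface text tells. Shift numbers are shares of 50 cm and turn numbers shares of 1.5 rad, none past 1 either way. Its arguments: {"type":"object","properties":{"motion":{"type":"string"}},"required":["motion"]}

```bash
mkdir -p pics; ls; python3 - <<'E'
from plant import *
import cv2,numpy as np
for c in ["top","side"]:
    f=grab_frame(c); cv2.imwrite(f"pics/{c}0.png",f["color"][:,:,::-1])
    for t in ["bean_box","clip_left_hinge","clip_right_hinge","clip_left_edge","clip_right_edge","ramekin","funnel","docker","scoop"]:
        print(c,t,[(round(float(d["p"]),2),np.round(d["at"],3)) for d in place_of(c,t)[:2]])
s=state();print(s)
E
```

```text
pics
top bean_box [(0.85, array([ 0.538, -0.133,  0.001])), (0.52, array([0.519, 0.007, 0.103]))]
top clip_left_hinge [(0.87, array([ 0.522, -0.026,  0.093]))]
top clip_right_hinge [(0.66, array([ 0.553, -0.242,  0.09 ]))]
top clip_left_edge [(0.74, array([0.52 , 0.011, 0.105]))]
top clip_right_edge [(0.77, array([ 0.559, -0.283,  0.104]))]
top ramekin [(0.7, array([ 0.38 , -0.076,  0.001]))]
top funnel [(0.58, array([ 0.41 , -0.209,  0.003]))]
top docker [(0.89, array([ 0.698,  0.012, -0.004]))]
top scoop [(0.72, array([ 0.65 , -0.371, -0.   ]))]
side bean_box [(0.56, array([ 0.535, -0.134,  0.002]))]
side clip_left_hinge [(0.57, array([ 0.519, -0.025,  0.092]))]
side clip_right_hinge [(0.95, array([ 0.557, -0.244,  0.094])), (0.67, array([ 0.405, -0.212, -0.001]))]
side clip_left_edge [(0.83, array([0.518, 0.008, 0.105]))]
side clip_right_edge [(0.72, array([ 0.559, -0.278,  0.104]))]
side ramekin [(0.82, array([ 0.38 , -0.079, -0.002]))]
side funnel [(0.57, array([ 0.406, -0.211,  0.001])), (0.18, array([ 0.647, -0.368, -0.001]))]
side docker [(0.84, array([0.701, 0.013, 0.002]))]
side scoop [(0.86, array([ 0.647, -0.37 , -0.001])), (0.37, array([ 0.518, -0.021,  0.091]))]
{'time': 1.0, 'joint_pos': array([-1.27797707e+00,  5.27180729e-02,  1.61290079e+00, -4.06960841e-05,
        1.47597601e+00, -1.18986422e-01]), 'joint_vel': array([-0.0002881 , -0.00025043,  0.00132905,  0.00031307,  0.00030748,
        0.00042328]), 'joint_efforts': array([ 1.08938668e-03, -3.93697321e+01, -3.70464134e+01, -4.24204075e-06,
        6.38054098e-04,  2.25709823e-05]), 'tool_pos': array([ 0.2501591 , -0.5727373 ,  0.23129189]), 'tool_rot': array([ 6.57579067e-07,  9.78876403e-01,  2.04452898e-01, -2.02760917e-05]), 'contact_force': array([-0.1716955 ,  0.40699892,  0.35849063]), 'ft_torque': array([0.04820897, 0.00268287, 0.013358  ]), 'grasp_force': 0.0, 'gripper_width': 1.003647872012231}
```

```bash
python3 -c "
import cv2,numpy as np
a=cv2.imread('pics/top0.png');b=cv2.imread('pics/side0.png')
cv2.imwrite('pics/both.png',cv2.resize(np.hstack([a,b]),(800,300)))"
```

```text
(no output)
```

View pics/both.png

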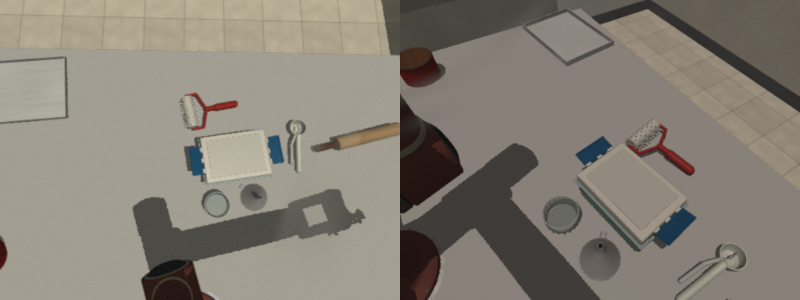

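The combined picture (top view on the left, side view on the right) matches the network positions. The tub is at (235,157) with its clips sticking out at (195,160) and (277,150). The scoop at (297,145) and docker at (205,108) are clear of the clips.

```bash
cat > h.py <<'E'
import numpy as np, json
from scipy.spatial.transform import Rotation as R
from plant import *
def pose():
    s=state(); q=s["tool_rot"]; return s["tool_pos"],R.from_quat([q[1],q[2],q[3],q[0]])
def rows(targets):   # tub-frame targets (side, out-from-hinge u, z) in m
    g=json.load(open("geo.json")); c=np.array(g["c"]); yaw=g["yaw"]
    y=np.array([-np.sin(yaw),np.cos(yaw)])
    p,r=pose()
    xa=np.r_[y,0]; za=np.array([0,0,-1.]); goal=R.from_matrix(np.c_[xa,np.cross(za,xa),za])  # tool x along tub +y
    print("turn",np.round((r.inv()*goal).as_rotvec()/1.5,4))
    for sd,u,z in targets:
        w=np.r_[c+y*sd*(.1115+u),z]; print((sd,u,z),np.round(w,4),np.round(r.inv().apply(w-p)/.5,4))
def whereami():
    g=json.load(open("geo.json")); c=np.array(g["c"]); yaw=g["yaw"]; p,_=pose(); d=p[:2]-c
    v=-d[0]*np.sin(yaw)+d[1]*np.cos(yaw); print("tub x",d[0]*np.cos(yaw)+d[1]*np.sin(yaw),"u",abs(v)-.1115,"z",p[2],"t",state()["time"],"F",state()["contact_force"])
E
python3 - <<'E'
from h import *
import cv2
f=grab_frame("top"); Z=f["range_z"];K=f["intrinsics"];T=f["world_from_camera"]
v,u=np.indices(Z.shape)
P=np.stack([(u-K[0,2])*Z/K[0,0],-(v-K[1,2])*Z/K[1,1],-Z],-1)@T[:3,:3].T+T[:3,3]
m=(Z>0)&(abs(P[...,2]-.098)<.006)&(abs(P[...,0]-.538)<.12)&(abs(P[...,1]+.134)<.135)&(f["color"][...,0]>f["color"][...,2]*1.0)
m=cv2.morphologyEx(m.astype(np.uint8),cv2.MORPH_OPEN,np.ones((3,3)))>0
r=cv2.minAreaRect((P[m][:,:2]*1000).astype(np.float32)); print(r,m.sum(),P[m][:,:2].mean(0),np.median(P[m][:,2]))
json.dump(dict(c=[.5375,-.134],yaw=.15),open("geo.json","w"))
rows([(-1,.039,.15),(-1,.039,.049),(1,.039,.15)])
E
```

```text
((538.5372314453125, -134.22291564941406), (149.7576141357422, 222.9457550048828), 8.7013521194458) 4972 [ 0.53670369 -0.1330642 ] 0.0973629289271935
turn [ 0.      0.     -0.8727]
(-1, 0.039, 0.15) [ 0.56   -0.2828  0.15  ] [ 0.7999 -0.2833  0.1626]
(-1, 0.039, 0.049) [ 0.56   -0.2828  0.049 ] [ 0.7999 -0.2834  0.3646]
(1, 0.039, 0.15) [0.515  0.0148 0.15  ] [ 0.9557 -0.8648  0.1626]
```

jog_arm(
  motion="0 0.12 -0.04 0 0 0 -0.12; 0 0.24 -0.08 0 0 0 -0.24; 0 0.36 -0.12 0 0 0 -0.36; 0 0.48 -0.17 0 0 0 -0.48; 0 0.6 -0.21 0 0 0 -0.6",
)

```text
time: 1.68
tool_pos: [0.4802, -0.3585, 0.2316]
tool_rot: [0.0, 0.791, 0.612, 0.0]
contact_force: [0.7, -0.4, 0.2]
gripper_width: 0.004
grasp_force: 0.0
```

```bash
python3 -c "
from h import *
rows([(-1,.039,.15)]);whereami()"
```

```text
turn [ 0.0003  0.0003 -0.2688]
(-1, 0.039, 0.15) [ 0.56   -0.2828  0.15  ] [0.1867 0.1165 0.1632]
tub x -0.09021124910349644 u 0.10196271595572885 z 0.23157928261693844 t 1.675 F [ 0.66907154 -0.44188331  0.23082826]
```

jog_arm(
  motion="0 0.09 0.06 0 0 0 -0.12; 0 0.187 0.116 0.04 0 0 -0.24; 0 0.187 0.116 0.1 0 0 -0.27; 0 0.187 0.116 0.16 0 0 -0.27; 0 0.187 0.116 0.163 0 0 -0.27",
)

```text
time: 2.3
tool_pos: [0.5574, -0.2833, 0.1466]
tool_rot: [-0.003, 0.654, 0.757, -0.0]
contact_force: [-0.8, 0.1, 0.7]
gripper_width: -0.0
grasp_force: 0.0
```

```bash
python3 -c "
from h import *
rows([(-1,.039,.12),(-1,.039,.049),(-1,.03,.049),(-1,.02,.049)]);whereami()"
```

```text
turn [-0.003  -0.0027 -0.0024]
(-1, 0.039, 0.12) [ 0.56   -0.2828  0.12  ] [-0.0001  0.0055  0.0531]
(-1, 0.039, 0.049) [ 0.56   -0.2828  0.049 ] [-0.0006  0.0061  0.1951]
(-1, 0.03, 0.049) [ 0.5586 -0.2739  0.049 ] [0.0174 0.006  0.1952]
(-1, 0.02, 0.049) [ 0.5572 -0.264   0.049 ] [0.0374 0.006  0.1952]
tub x -0.0026086253635032135 u 0.0390664783497454 z 0.14655399635885122 t 2.3 F [-0.7975381   0.05078121  0.73431175]
```

jog_arm(
  motion="0 0 0.003 0.025 0 0 0; 0 0 0.003 0.05 0 0 0; 0 0 0.003 0.075 0 0 0; 0 0 0.003 0.09 0 0 0; 0 0 0.003 0.1 0 0 0",
)

```text
time: 2.92
tool_pos: [0.5604, -0.2844, 0.0993]
tool_rot: [-0.0, 0.654, 0.757, -0.0]
contact_force: [-0.3, 0.0, 0.7]
gripper_width: -0.003
grasp_force: 0.2
```

```bash
python3 -c "
from h import *
import cv2
whereami()
rows([(-1,.039,.049)])
f=grab_frame('side')['color'];cv2.imwrite('pics/s1.png',cv2.resize(f[150:330,200:460,::-1],(780,540)))"
```

```text
tub x 0.00014994318033409448 u 0.04066066835544811 z 0.0993060539175336 t 2.925 F [-0.26924175  0.04816585  0.66246292]
turn [-0.0002 -0.0001 -0.0027]
(-1, 0.039, 0.049) [ 0.56   -0.2828  0.049 ] [ 0.0033 -0.0003  0.1006]
```

View pics/s1.png

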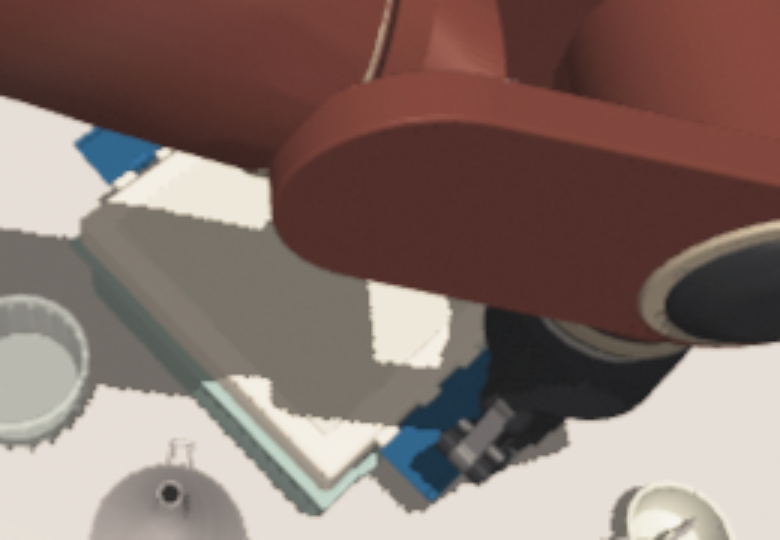

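The side view shows the closed fingertips at (480,450), resting on the right clip, which is now about straight out at (440,460). I'll keep going down, a little further in.

jog_arm(
  motion="0 0.007 0 0.02 0 0 0; 0 0.007 0 0.04 0 0 0; 0 0.007 0 0.06 0 0 0; 0 0.007 0 0.08 0 0 0; 0 0.007 0 0.1 0 0 0",
)

```text
time: 3.6
tool_pos: [0.5598, -0.2809, 0.0488]
tool_rot: [-0.0, 0.654, 0.757, -0.0]
contact_force: [0.2, 0.1, 0.7]
gripper_width: 0.001
grasp_force: 0.2
```

```bash
python3 -c "
from h import *
whereami()
rows([(-1,.039,.049),(-1,.015,.049)])
for c in ['top','side']:
  grab_frame(c)
  for t in ['clip_right_edge','clip_right_hinge']: print([(round(float(d['p']),2),np.round(d['at'],3)) for d in place_of(c,t)[:1]])"
```

```text
tub x 0.00010073537188313997 u 0.03709758855199806 z 0.048827624813194165 t 3.6 F [0.15880134 0.09488807 0.66493914]
turn [-0.0003 -0.0001 -0.0027]
(-1, 0.039, 0.049) [ 0.56   -0.2828  0.049 ] [-0.0038 -0.0002 -0.0003]
(-1, 0.015, 0.049) [ 0.5564 -0.2591  0.049 ] [ 0.0442 -0.0004 -0.0003]
[(0.44, array([ 0.558, -0.272,  0.064]))]
[(0.55, array([ 0.559, -0.272,  0.063]))]
[(0.82, array([ 0.556, -0.266,  0.064]))]
[(0.59, array([ 0.556, -0.245,  0.096]))]
```

jog_arm(
  motion="0 0.01 0 0 0 0 0; 0 0.018 0 0 0 0 0; 0 0.024 0 0 0 0 0; 0 0.03 0 0 0 0 0; 0 0.034 0 0 0 0 0",
)

```text
time: 4.53
tool_pos: [0.5579, -0.2666, 0.0499]
tool_rot: [0.003, 0.654, 0.757, -0.002]
contact_force: [1.6, -10.6, -8.3]
gripper_width: 0.005
grasp_force: 5.1
```

```bash
python3 -c "
from h import *
whereami()"
```

```text
tub x 0.0003922329958437748 u 0.022652226968955927 z 0.049935423896966334 t 4.525 F [  1.60002982 -10.60235209  -8.30254921]
```

jog_arm(
  motion="0 0.003 0 0 0 0 0; 0 0.006 0 0 0 0 0; 0 0.008 0 0 0 0 0; 0 0.01 0 0 0 0 0; 0 0.01 0 0 0 0 0",
)

```text
time: 5.15
tool_pos: [0.5572, -0.2619, 0.0504]
tool_rot: [0.003, 0.654, 0.757, -0.002]
contact_force: [0.6, -12.1, -5.9]
gripper_width: 0.005
grasp_force: 0.6
```

```bash
python3 -c "
from h import *
whereami()"
```

```text
tub x 0.0004061476837871787 u 0.017895558965618855 z 0.05035939904544049 t 5.15 F [  0.58253812 -12.1326508   -5.87207121]
```

jog_arm(
  motion="0 0.004 0 0 0 0 0; 0 0.004 0 0 0 0 0; 0 -0.02 0 0 0 0 0; 0 -0.05 0 0 0 0 0; 0 -0.07 0 -0.04 0 0 0",
)

```text
time: 5.78
tool_pos: [0.5607, -0.2934, 0.0685]
tool_rot: [-0.002, 0.654, 0.757, -0.0]
contact_force: [0.9, -0.1, 0.0]
gripper_width: -0.001
grasp_force: 0.0
```

```bash
python3 -c "
from h import *
import cv2
whereami()
rows([(-1,.06,.18),(1,.037,.15)])
for c in ['top','side']:
  f=grab_frame(c)['color']
  for t in ['bean_box','clip_right_edge','clip_left_edge','clip_left_hinge']: print(c,t,[(round(float(d['p']),2),np.round(d['at'],3)) for d in place_of(c,t)[:1]])
cv2.imwrite('pics/s2.png',cv2.resize(f[150:330,200:460,::-1],(780,540)))"
```

```text
tub x -0.0008535135193207671 u 0.049629870371999604 z 0.06851967062162388 t 5.775 F [ 0.94522857 -0.07081942  0.02876622]
turn [-0.002  -0.0023 -0.0028]
(-1, 0.06, 0.18) [ 0.5631 -0.3036  0.18  ] [-0.02    0.0011 -0.223 ]
(1, 0.037, 0.15) [0.5153 0.0128 0.15  ] [ 0.6198 -0.0014 -0.1608]
top bean_box [(0.68, array([ 0.54 , -0.134,  0.004]))]
top clip_right_edge [(0.55, array([ 0.556, -0.252,  0.051]))]
top clip_left_edge [(0.76, array([0.517, 0.011, 0.103]))]
top clip_left_hinge [(0.75, array([ 0.519, -0.023,  0.094]))]
side bean_box [(0.69, array([ 0.54 , -0.135,  0.002]))]
side clip_right_edge [(0.79, array([ 0.555, -0.246,  0.058]))]
side clip_left_edge []
side clip_left_hinge []
```

View pics/s2.png

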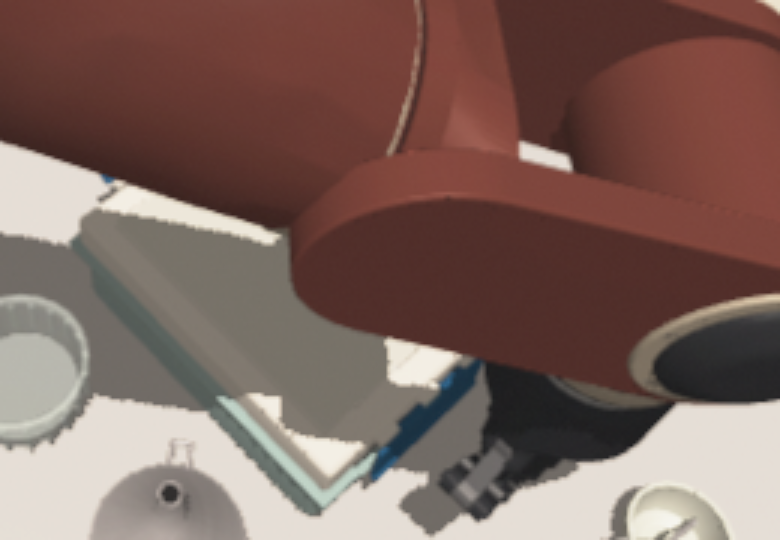

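The right clip is hanging shut at (425,420) with the finger clear of it, and the tub hasn't moved. Next is the left clip.

jog_arm(
  motion="0 -0.02 0 -0.11 0 0 0; 0 -0.01 0 -0.21 0 0 0; 0 0.11 0 -0.22 0 0 0; 0 0.23 0 -0.22 0 0 0; 0 0.35 0 -0.22 0 0 0",
)

```text
time: 6.9
tool_pos: [0.5359, -0.1189, 0.1798]
tool_rot: [0.0, 0.654, 0.757, 0.0]
contact_force: [0.7, 0.2, 0.0]
gripper_width: -0.002
grasp_force: 0.0
```

```bash
python3 -c "
from h import *
whereami()
rows([(1,.037,.18),(1,.037,.15)])"
```

```text
tub x 0.0006573648331619395 u -0.09629462129594339 z 0.179814058904019 t 6.9 F [0.70621636 0.20675763 0.03907292]
turn [ 0.0003 -0.0001 -0.003 ]
(1, 0.037, 0.18) [0.5153 0.0128 0.18  ] [ 0.2666 -0.0025 -0.0003]
(1, 0.037, 0.15) [0.5153 0.0128 0.15  ] [ 0.2666 -0.0025  0.0597]
```

jog_arm(
  motion="0 0.1 -0.001 0 0 0 -0.003; 0 0.2 -0.002 0 0 0 -0.003; 0 0.266 -0.002 0.02 0 0 -0.003; 0 0.266 -0.002 0.06 0 0 -0.003; 0 0.266 -0.002 0.06 0 0 -0.003",
)

```text
time: 7.52
tool_pos: [0.5144, 0.0107, 0.1472]
tool_rot: [-0.002, 0.652, 0.758, -0.001]
contact_force: [-0.4, -0.8, 0.3]
gripper_width: -0.002
grasp_force: 0.0
```

```bash
python3 -c "
from h import *
whereami()
rows([(1,.037,.1),(1,.037,.049)])"
```

```text
tub x -0.001176506838538132 u 0.035025301477116674 z 0.14718572795294968 t 7.525 F [-0.40153079 -0.83388956  0.34359789]
turn [-0.0031 -0.0006  0.0005]
(1, 0.037, 0.1) [0.5153 0.0128 0.1   ] [0.0039 0.0028 0.0944]
(1, 0.037, 0.049) [0.5153 0.0128 0.049 ] [0.0038 0.0033 0.1964]
```

jog_arm(
  motion="0 0.002 0.001 0.02 0 0 0; 0 0.002 0.001 0.045 0 0 0; 0 0.002 0.001 0.065 0 0 0; 0 0.002 0.001 0.085 0 0 0; 0 0.002 0.001 0.1 0 0 0",
)

```text
time: 8.15
tool_pos: [0.5163, 0.0119, 0.099]
tool_rot: [-0.0, 0.652, 0.758, -0.0]
contact_force: [-0.5, -0.1, 0.3]
gripper_width: 0.003
grasp_force: 0.2
```

jog_arm(
  motion="0 0 0 0.02 0 0 0; 0 0 0 0.04 0 0 0; 0 0 0 0.06 0 0 0; 0 0 0 0.08 0 0 0; 0 0 0 0.1 0 0 0",
)

```text
time: 8.78
tool_pos: [0.5162, 0.012, 0.0489]
tool_rot: [-0.0, 0.652, 0.758, -0.0]
contact_force: [0.5, 0.0, 0.6]
gripper_width: -0.0
grasp_force: 0.1
```

```bash
python3 -c "
from h import *
whereami()
rows([(1,.02,.049),(1,.014,.049)])
for c in ['top','side']:
  grab_frame(c)
  for t in ['clip_left_edge','clip_left_hinge','clip_right_edge']: print(c,t,[(round(float(d['p']),2),np.round(d['at'],3)) for d in place_of(c,t)[:1]])"
```

```text
tub x 0.000741114966631904 u 0.03603745380317595 z 0.04887257262759043 t 8.775 F [0.50495384 0.01056612 0.58049113]
turn [-0.0003 -0.0002  0.0004]
(1, 0.02, 0.049) [ 0.5178 -0.004   0.049 ] [-0.0321 -0.0015 -0.0003]
(1, 0.014, 0.049) [ 0.5187 -0.0099  0.049 ] [-0.0441 -0.0015 -0.0003]
top clip_left_edge [(0.44, array([ 0.518, -0.001,  0.066]))]
top clip_left_hinge [(0.62, array([ 0.521, -0.025,  0.095]))]
top clip_right_edge [(0.58, array([ 0.557, -0.251,  0.057]))]
side clip_left_edge [(0.23, array([ 0.556, -0.244,  0.093]))]
side clip_left_hinge [(0.67, array([ 0.519, -0.023,  0.09 ]))]
side clip_right_edge [(0.82, array([ 0.553, -0.247,  0.056]))]
```

The left clip is folded down, so I'll push it in the same way.

jog_arm(
  motion="0 -0.01 0 0 0 0 0; 0 -0.018 0 0 0 0 0; 0 -0.024 0 0 0 0 0; 0 -0.029 0 0 0 0 0; 0 -0.032 0 0 0 0 0",
)

```text
time: 9.8
tool_pos: [0.5186, -0.0022, 0.0491]
tool_rot: [-0.002, 0.652, 0.758, 0.002]
contact_force: [2.3, 8.9, -5.7]
gripper_width: 0.001
grasp_force: 4.0
```

jog_arm(
  motion="0 -0.003 0 0 0 0 0; 0 -0.006 0 0 0 0 0; 0 -0.008 0 0 0 0 0; 0 -0.01 0 0 0 0 0; 0 -0.01 0 0 0 0 0",
)

```text
time: 10.42
tool_pos: [0.5192, -0.0064, 0.0498]
tool_rot: [-0.002, 0.652, 0.758, 0.002]
contact_force: [-1.8, 13.8, 0.1]
gripper_width: 0.006
grasp_force: 0.3
```

```bash
python3 -c "
from h import *
whereami()"
```

```text
tub x 0.0009256690835659498 u 0.01739003642016733 z 0.04977393485645446 t 10.425 F [-1.77202006 13.84185771  0.06166643]
```

jog_arm(
  motion="0 -0.004 0 0 0 0 0; 0 -0.004 0 0 0 0 0; 0 0.02 0 0 0 0 0; 0 0.06 0 0 0 0 0; 0 0.08 0 -0.06 0 0 0",
)

```text
time: 11.05
tool_pos: [0.512, 0.0308, 0.0784]
tool_rot: [-0.001, 0.652, 0.758, -0.002]
contact_force: [0.6, -0.6, -0.1]
gripper_width: -0.002
grasp_force: 0.0
```

jog_arm(
  motion="0 0 0 -0.1 0 0 0; 0 0 0 -0.2 0 0 0; 0 0.1 0 -0.3 0 0 0; 0 0.2 0 -0.3 0 0 0; 0 0.2 0 -0.3 0 0 0",
)

```text
time: 11.68
tool_pos: [0.4993, 0.1316, 0.2324]
tool_rot: [0.002, 0.65, 0.76, 0.001]
contact_force: [-0.7, -0.6, -0.3]
gripper_width: 0.001
grasp_force: 0.0
```

```bash
python3 -c "
from h import *
import cv2
whereami()
im=[]
for c in ['top','side']:
  f=grab_frame(c)['color'];im.append(f[:,:,::-1])
  for t in ['bean_box','clip_left_edge','clip_right_edge','ramekin','funnel','docker','scoop']: print(c,t,[(round(float(d['p']),2),np.round(d['at'],3)) for d in place_of(c,t)[:1]])
a=im[0][120:270,200:400];b=im[1][150:330,200:440]
cv2.imwrite('pics/f.png',np.hstack([cv2.resize(a,(400,300)),cv2.resize(b,(400,300))]))"
```

```text
tub x 0.0018925964185718264 u 0.15685545405198825 z 0.23235358556785868 t 11.675 F [-0.68837521 -0.63839978 -0.33422823]
top bean_box [(0.96, array([ 0.539, -0.134,  0.003]))]
top clip_left_edge [(0.55, array([ 0.521, -0.021,  0.059]))]
top clip_right_edge [(0.38, array([ 0.556, -0.251,  0.053]))]
top ramekin [(0.66, array([ 0.382, -0.079,  0.002]))]
top funnel [(0.95, array([ 0.409, -0.209,  0.002]))]
top docker [(0.8, array([ 0.698,  0.014, -0.005]))]
top scoop [(0.67, array([ 0.647, -0.371,  0.001]))]
side bean_box [(0.87, array([ 0.539, -0.134, -0.   ]))]
side clip_left_edge [(0.4, array([ 0.522, -0.024,  0.061]))]
side clip_right_edge [(0.55, array([ 0.553, -0.249,  0.056]))]
side ramekin [(0.67, array([ 0.376, -0.077,  0.   ]))]
side funnel [(0.79, array([ 0.404, -0.209, -0.001]))]
side docker [(0.7, array([0.702, 0.013, 0.   ]))]
side scoop [(0.95, array([ 0.646, -0.369,  0.002]))]
```

View pics/f.png

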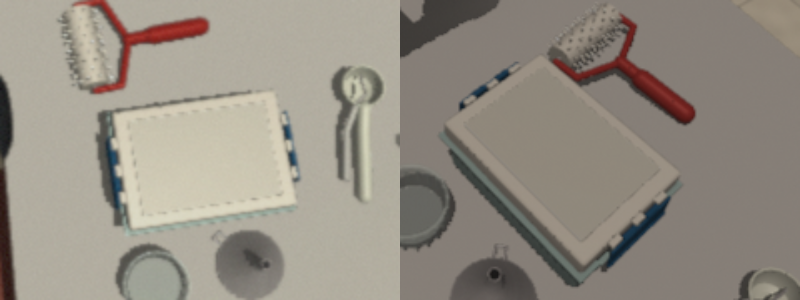

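The final picture shows both clips lying flat against the ends, at (115,170) and (290,145) in the top view. The tub and the other items are where they started, and the arm is clear.

```bash
python3 -c "
from plant import *
print(job_done())"
```

```text
the job is handed in; nothing more can be done
None
```

Both clips are folded down and, by the final camera check, hang shut on their own; the tub and the other items show no visible movement, and I've handed the job in (the hand-in returned no verdict).

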